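# Close the inclined port of the sample chamber with its quick-thread plug

### The job

Pick up the knurled metal plug, set it into the inclined port of the aluminium sample chamber, turn it backward (anticlockwise, seen from outside) until the thread start drops, then screw it forward until its flange is fully home on the face of the port, without forcing the thread; let go of it there. Leave the other things on the bench where they are.

Things in the scene. Friction and masses are not known exactly. Their poses are not given: they have to be found in the camera images.
- plug: The plug, about 0.11 to 0.22 kg, standing on the bench on its shank end (its origin), head up; z along its axis to the knob. From the bottom: steel shank, diameter 28, length 40 mm, end chamfered 3 mm; flange, diameter 52, thickness 4 mm; knurled round knob, diameter 40, height 34 mm. 78 mm in all.
- plug_grip (a point): Point on the plug's axis inside the knob, where it is best gripped: 64 mm above the shank's end, 24 mm above the flange's underside, 14 mm below the knob's top.
- plug_seat (a point): Point on the plug's axis in the underside of the flange, 40 mm above the shank's end. Two round thread pins, 5 mm thick, stand 5 mm out of the shank on opposite sides, along the plug's +x and -x, their axis 21 mm below this point.
- port_mouth (a point): Centre of the flat outer face of the port, a round aluminium boss of diameter 68 mm. z points outward along the port's axis, tipped 30 degrees from vertical towards the chamber's -x, the robot's side. Bore diameter 29.6 mm, deeper than the shank. Turning senses are as seen from outside: backward = anticlockwise, forward = clockwise.
- port_land (a point): Point on the port's axis 6.5 mm below the face, level with a flat ring (land) on which the pins first ride, flange 17 mm off the face. Two drop slots 180 degrees apart, each 40 degrees wide, break it; at what angle is not known. At each slot's anticlockwise side a blunt wall rises flush with the face: a pin going forward over the land jams on it.
- port_thread (a point): Point on the port's axis 15 mm below the face. Turned backward by up to 165 degrees and pressed lightly, the plug drops 9 mm into the slots (flange 8 mm off the face). Then forward 110 to 145 degrees draws it in 4.2 mm per radian, axial play 1.5 mm, till home; self-locking. Pins caught on a wall (9 degrees thick) hold the flange 19 to 24 mm off: lift clear, turn 30 degrees back, set down again.
- chamber: The aluminium sample chamber fixed to the bench: base plate 200 x 190 x 12 mm, housing 170 x 160 mm, top 75 mm high; origin on the bench, 15 mm nearer -x than the middle of the base. The port's mouth is at x -30, y 0, z 130 mm in this frame. -x faces roughly to the robot.
- post_mid (a point): Bystander: black steel post holder, foot diameter 44 mm, stem diameter 25 mm with a small brass thumbscrew, 62 mm high, standing loose; point half-way up.
- meter_mid (a point): Bystander: hand-held multimeter lying flat, 85 (x) x 170 (y) x 34 mm, dial upward to 40 mm; point half-way up.
- dish_mid (a point): Bystander: shallow glass dish, diameter 90 mm, 14 mm high; point half-way up.
Not all that is in view belongs to the job. What is shaped like the plug but orange or purple is not meant.

How it is judged:
On the way, in this order (a step that is already met when the one before it is completed fails the run):
1. the plug's shank is in the port, not yet in the thread (z of plug_seat in the frame of port_mouth between 0.0125 and 0.028 m and distance between plug_seat and port_mouth below 0.03 m and angle between the z axis of plug_seat and the z axis of port_mouth, either way round below 0.15 rad).
2. the pins have dropped into the thread starts (z of plug_seat in the frame of port_mouth below 0.0105 m and distance between plug_seat and port_mouth below 0.012 m), for 0.1 s.
At the end, for the whole second after the job is handed in: The flange's underside is within 1.5 mm of the port's face, centred within 4 mm and square within 0.06 rad; the plug is released and at rest (z of plug_seat in the frame of port_mouth below 0.0015 m and distance between plug_seat and port_mouth below 0.004 m and angle between the z axis of plug_seat and the z axis of port_mouth, either way round below 0.06 rad and linear speed of plug below 0.01 m/s); the robot touches nothing.
It fails at once if the thread is forced: more than 100 N between plug and chamber before the flange is within 3 mm of the face (contact force between plug and chamber above 100 N and z of plug_seat in the frame of port_mouth above 0.003 m).
It fails at once if the post holder is moved by more than 20 mm (distance of post_mid from where it was at the start of the episode above 0.02 m).
It fails at once if the multimeter is moved by more than 20 mm (distance of meter_mid from where it was at the start of the episode above 0.02 m).
It fails at once if the dish is moved by more than 20 mm (distance of dish_mid from where it was at the start of the episode above 0.02 m).
It also fails if it takes over 72 s, if anything falls off the work surface, if the arm or the gripper's body presses on something with over 40 N, if the wrist force passes 120 N, or if a joint passes its speed limit or range.

### The arm

A 7-joint arm with a two-finger parallel gripper is mounted at the origin on the work surface. World frame = base frame: x ahead of the robot, y to its left, z up, the work surface at z = 0. Lengths are in m, angles in rad, forces in N, time in s.
With the tool pointing down it reaches from about 0.4 to 0.85 m from the base axis. Payload 4.5 kg.
Tool frame: the origin (TCP) lies between the finger pads; the fingertips stand 19 mm ahead of it and the grasp point (between the pads) is the TCP (r.tips_ahead is the distance from the TCP to the fingertips, in m); z points along the fingers, y is the line along which they close (so a half turn about z gives the same grasp; the last joint's range is limited). The gripper opens to 88 mm and grips with 3 to 60 N. Pads are 18 mm wide; open, the fingers measure 123 mm over their backs; the gripper's body (75 mm by 187 mm) begins 45 mm behind the grasp point.
Start: joints at [-1.28, 0.689, -0.195, 1.565, 0.157, 0.902, -0.215], TCP at [0.159, 0.605, 0.258] pointing down, gripper open.
Joint ranges: [-3.01, 3.01], [-0.46, 2.08], [-1.47, 1.51], [0.13, 2.56], [-1, 4.14], [0.04, 2.09], [-2.66, 2.66]. Speed limits (rad/s): [2.57, 2.57, 3.14, 3.14, 3.14, 3.14, 3.14].

### API

Orientations are given as a unit quaternion [x, y, z, w].
In Python, from plant import r, cams, models gives the robot as it stands. The module is installed in compiled form; this text tells all that it offers.
- The arm moves only by the tool jog_arm, never from a script. Its arguments are lists of equal length, an entry for each row: "turn": the turn, a rotation vector about the tool's x, y, z in rad, a list of three; "translation": the shift along the tool's x, y, z in m, a list of three; "grip": the closure, from 0 (fully open) to 1 (shut). In form: {"turn": [[ax, ay, az], ...], "translation": [[tx, ty, tz], ...], "grip": [grip, ...]}. A call has 1 to 20 rows; each row is the pose to reach, as a shift and turn from the pose commanded when the call began, along the tool's axes at that moment; what a row does not reach only later rows make up. A row lasts 1/8 s, in which the tool goes at most 62.5 mm and 10.7 degrees, less where a joint would pass 70% of its speed; a pose out of reach is approached as far as the arm can. A call with a gripper value outside its range is refused whole. The fingers move at their own pace and stop on an object; "force" is the grip in N (left out, the last holds). Time passes only in rows, so rows that repeat a pose let the fingers close. It gives the time, the measured TCP pose, the force, the opening and the grip force at its end, in the units of the state.
- r.get_state(): the state, without advancing time (a new reading comes with each control period).
- cams.snapshot(name): name is "side" or "top"; returns the picture (480x640x3 uint8, red, green, blue); there is no depth.
- cams.camera_params(name): a dict with "fx", "fy", "cx", "cy" (pixels), "k1" (the pictures are not rectified: a ray, as slopes to the right and down, at radius r is drawn at 1 + k1 r^2 times it, then the intrinsics apply), "eye" and "orientation" of the camera in the world. Camera axes: x right, y up, looking along -z (the intrinsics and any distortion apply to the point x, -y, -z); pixel columns grow to the right and rows downward; lengths in m; the calibration is good to about 2 mm. A picture is of the moment at which its call begins. camera_params takes no time and is no camera call.
- r.finish_job(): hands the job in; it is judged then, once.
Trained networks look in the newest picture that a camera, given by its name, has taken for a name from the list of things; names that differ only in an ending like _2 or _b are one class to them, and where a whole thing is asked for, a point or a joint stands for the part that bears it (a point fixed in the world has none). Each returns a list of dicts, best first, with "p" (0 to 1); they miss things now and then, are a little off and sometimes report something else, mostly with a low value. They report only what shows in the picture. A call takes as long as a camera call. They do not tell look-alikes from the thing itself.
- models.find_in(camera, name): "position" ([x, y, z] in m, in world coordinates, good to about 4 mm: the middle of the surface that is visible of it).
- models.masks_of(camera, name): "pixels" (480x640 bool, what is visible of it).
- models.place_of(camera, name): "position" ([x, y, z] in m, in world coordinates, good to about 4 mm: a listed point, or the origin of a listed thing).
The state is a dict: "clock": time; "q": joint angles; "qd": joint speeds; "joint_torque": joint torques, N m; "tool_pos": TCP position; "eef_rot": TCP orientation; "contact_force": force on the tool from outside, world axes, zero at the start; "moment": the same for the moment, N m; "opening": opening from 0.0 (shut) to 1.0 (fully open); "finger_force": force on a finger pad.
Only numpy, scipy, OpenCV 4.12 (cv2) and the standard library are available. Lean on these libraries where they do the work, as an engineer would, in place of code of your own. Each camera call takes 0.05 s, during which the arm holds its last target. There are 200 camera calls.

## Working session

There is one attempt and no reset: what is moved stays moved. The work goes in short steps, Python scripts to look and compute and a tool call to move; the robot and the scene stay as the last step left them, time stands still between calls to the robot, and variables do not carry over. Pictures are saved under pics/ and viewed, at most 10 in all, crops included, and the job is handed in when it is done.

Besides the shell and the picture viewer there is one more tool, called after "Request:" in YAML: its name, and indented under it one key for each argument. jog_arm: Moves the arm, as the interface text tells. Its arguments: {"type":"object","properties":{"turn":{"type":"array"},"translation":{"type":"array"},"grip":{"type":"array"},"force":{"type":"number"}},"required":["turn","translation","grip"]}

```bash
mkdir -p pics; cat > h.py <<'E'
import numpy as np, cv2
from plant import r,cams,models
from scipy.spatial.transform import Rotation as R
def proj(cam,P):
    c=cams.camera_params(cam); o=np.array(c["orientation"])
    M=R.from_quat(o).as_matrix() if o.size==4 else o.reshape(3,3)
    p=(np.atleast_2d(P)-np.array(c["eye"]))@M
    s=np.c_[p[:,0]/-p[:,2],-p[:,1]/-p[:,2]]; s=s*(1+c["k1"]*(s**2).sum(1,keepdims=True))
    return s*[c["fx"],c["fy"]]+[c["cx"],c["cy"]]
def ray(cam,uv):
    c=cams.camera_params(cam); M=R.from_quat(c["orientation"]).as_matrix()
    d=(np.array(uv,float)-[c["cx"],c["cy"]])/[c["fx"],c["fy"]]; s=d.copy()
    for _ in range(10): s=d/(1+c["k1"]*(s@s))
    return np.array(c["eye"]), M@np.array([s[0],-s[1],-1])
def atz(cam,uv,z):
    e,d=ray(cam,uv); return e+d*(z-e[2])/d[2]
def shot(cam,name):
    im=cams.snapshot(cam); cv2.imwrite(f"pics/{name}.png",im[:,:,::-1]); return im
E
python3 - <<'E'
from h import *
np.set_printoptions(precision=4,suppress=True)
for c in("side","top"):
    shot(c,c+"0"); print(c,cams.camera_params(c))
    for n in("plug","plug_grip","port_mouth","chamber","post_mid","meter_mid","dish_mid"):
        print(n,[(np.round(d["position"],4),round(d["p"],2)) for d in models.place_of(c,n)][:4])
print(r.get_state())
E
```

```text
side {'fx': 536.4702539063873, 'fy': 536.4702539063873, 'cx': 323.82686718998707, 'cy': 233.3632891918608, 'k1': -0.045343602940757205, 'eye': array([ 0.1751, -0.5422,  0.549 ]), 'orientation': array([ 0.4381, -0.1334, -0.273 ,  0.846 ])}
plug [(array([ 0.4587, -0.2325,  0.0003]), 0.95), (array([ 0.4588, -0.1345,  0.0011]), 0.73), (array([ 0.3731, -0.2137, -0.001 ]), 0.67), (array([0.5918, 0.1454, 0.1288]), 0.38)]
plug_grip [(array([ 0.4567, -0.233 ,  0.0631]), 0.87), (array([ 0.461 , -0.1385,  0.0609]), 0.85), (array([ 0.3688, -0.2171,  0.0699]), 0.8)]
port_mouth [(array([0.5916, 0.1458, 0.13  ]), 0.95)]
chamber [(array([ 0.6214,  0.1579, -0.0034]), 0.71), (array([0.594 , 0.1493, 0.1256]), 0.56)]
post_mid [(array([ 0.6446, -0.2834,  0.0313]), 0.97)]
meter_mid [(array([0.3707, 0.1981, 0.0153]), 0.78)]
dish_mid [(array([ 0.6227, -0.1098,  0.0043]), 0.81), (array([ 0.6492, -0.2829,  0.0292]), 0.33)]
top {'fx': 489.43979318866394, 'fy': 489.43979318866394, 'cx': 317.6021198438456, 'cy': 238.33835660237136, 'k1': -0.10158045125835942, 'eye': array([ 0.3527, -0.0549,  0.9122]), 'orientati
[... 457 characters left out ...]
2811,  0.034 ]), 0.39)]
post_mid [(array([ 0.6469, -0.2801,  0.0317]), 0.84)]
meter_mid [(array([0.3681, 0.1977, 0.0166]), 0.55)]
dish_mid [(array([ 0.6138, -0.1103,  0.009 ]), 0.73)]
{'clock': 0.8, 'q': array([-1.2802,  0.6891, -0.1946,  1.5653,  0.1573,  0.9025, -0.2151]), 'qd': array([-0.0003,  0.0008,  0.001 , -0.0001, -0.0011, -0.0012, -0.0005]), 'joint_torque': array([ -0.0003, -52.7436,  -1.2672, -15.3738,  -0.0519,  -0.0009,
         0.    ]), 'tool_pos': array([0.1587, 0.6045, 0.2577]), 'eef_rot': array([0.128 , 0.9918, 0.    , 0.    ]), 'contact_force': array([0.7571, 0.0534, 0.7246]), 'moment': array([-0.0077, -0.0116, -0.0555]), 'finger_force': 0.0, 'opening': 1.0015828862564835}
```

View pics/side0.png

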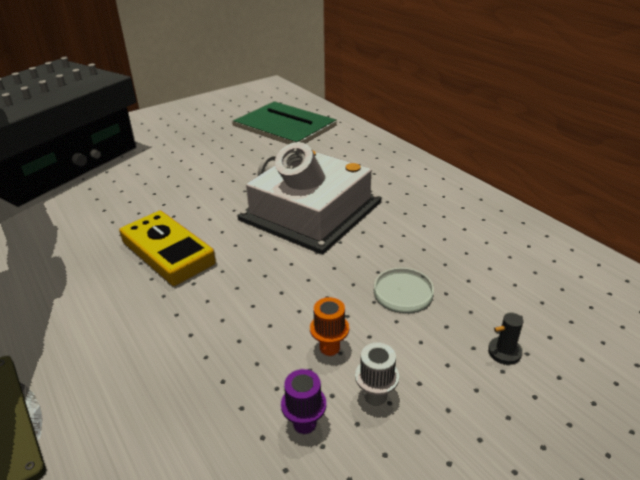

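View pics/top0.png

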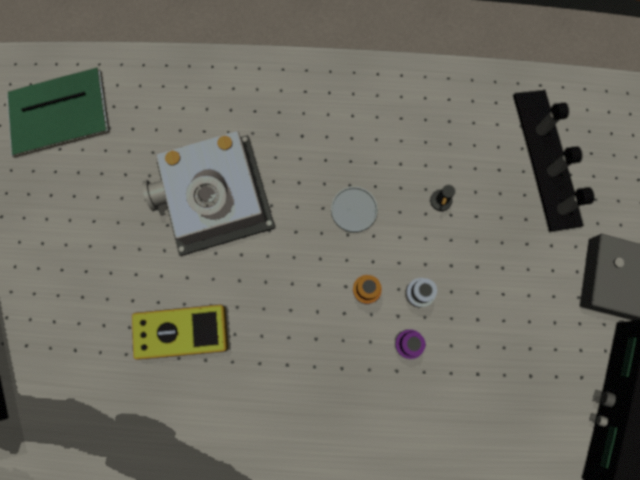

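```bash
cat > fit.py <<'E'
from h import *
from scipy.optimize import minimize
def hull(cam,P,img):
    cv2.fillConvexPoly(img,cv2.convexHull(np.round(proj(cam,P)*16).astype(np.int32)),1,shift=4)
a=np.linspace(0,2*np.pi,40)
def cyl(d,z0,z1): return np.concatenate([np.c_[d/2*np.cos(a),d/2*np.sin(a),a*0+z] for z in(z0,z1)])
def box(x0,x1,y0,y1,z0,z1): return np.array([[x,y,z] for x in(x0,x1) for y in(y0,y1) for z in(z0,z1)])
PLUG=[cyl(28,0,40)/1e3,cyl(52,40,44)/1e3,cyl(40,44,78)/1e3]
T=R.from_euler('y',-30,degrees=True)
CH=[box(-85,115,-95,95,0,12)/1e3,box(-70,100,-80,80,12,75)/1e3,(T.apply(cyl(68,-60,0))+[-30,0,130])/1e3]
def sil(cam,parts,p):
    img=np.zeros((480,640),np.uint8)
    for q in parts: hull(cam,R.from_euler('z',p[2]).apply(q)+[p[0],p[1],0],img)
    return img
def fit(parts,masks,p0,yaw=True):
    def cost(v):
        p=[v[0],v[1],v[2]*3 if yaw else 0]
        return sum(1-((s:=sil(c,parts,p))&m).sum()/(s|m).sum() for c,m in masks.items())
    x0=np.array([p0[0],p0[1],p0[2]/3])
    S=np.vstack([x0,x0+[.01,0,0],x0+[0,.01,0],x0+[0,0,.05]])
    o=minimize(cost,x0,method="Nelder-Mead",options=dict(initial_simplex=S,xatol=1e-4,fatol=1e-4,maxiter=250))
    return o.x*[1,1,3],o.fun
E
python3 - <<'E'
from fit import *
M={};N={}
for c in("side","top"):
    cams.snapshot(c)
    uv=proj(c,[.459,-.2335,.06])[0]; print(c,uv)
    ds=models.masks_of(c,"plug")
    N[c]=min((d["pixels"] for d in ds),key=lambda m:np.hypot(*(np.argwhere(m).mean(0)[::-1]-uv))).astype(np.uint8)
    d=models.masks_of(c,"chamber")[0]; m=d["pixels"].astype(np.uint8)
    M[c]=cv2.morphologyEx(m,cv2.MORPH_OPEN,np.ones((15,15),np.uint8)) if c=="top" else m
    print(N[c].sum(),M[c].sum(),d["p"])
for ms in(N,{"side":N["side"]},{"top":N["top"]}): print("plug",fit(PLUG,ms,[.459,-.2335,0],False))
for ms in(M,{"side":M["side"]},{"top":M["top"]}):
    p,f=fit(CH,ms,[.618,.155,.3]); print("ch",p,f,"mouth",R.from_euler('z',p[2]).apply([-.03,0,.13])+[p[0],p[1],0])
    if ms is M: P=p
for c in M:
    im=cv2.imread(f"pics/{c}0.png")
    for q in CH:
        i=np.zeros((480,640),np.uint8); hull(c,R.from_euler('z',P[2]).apply(q)+[P[0],P[1],0],i)
        cv2.drawContours(im,cv2.findContours(i,0,1)[0],-1,(0,0,255),1)
    u=proj(c,[.6,.14,.08])[0].astype(int); im=im[u[1]-80:u[1]+80,u[0]-100:u[0]+100]
    M[c]=cv2.resize(im,None,fx=2,fy=2,interpolation=2)
cv2.imwrite("pics/ov.png",np.hstack([M["side"],M["top"]]))
E
```

```text
side [374.91259056 367.42208745]
2004 10172 0.56
top [422.71653093 292.0689438 ]
642 10627 0.8
plug (array([ 0.46204634, -0.23312994,  0.07610658]), np.float64(0.20917454773905397))
plug (array([ 0.46322202, -0.23256917, -0.08151878]), np.float64(0.07506950880444851))
plug (array([ 0.46260736, -0.23437875, -0.03643683]), np.float64(0.12771739130434778))
ch [0.62175531 0.15795369 0.35919579] 0.12489584157470834 mouth [0.59366992 0.14740805 0.13      ]
ch [0.62254841 0.1618428  0.35658707] 0.042142651435154055 mouth [0.5944356  0.15137046 0.13      ]
ch [0.62078077 0.15637282 0.35191531] 0.06804706740855604 mouth [0.59261935 0.14603193 0.13      ]
```

View pics/ov.png

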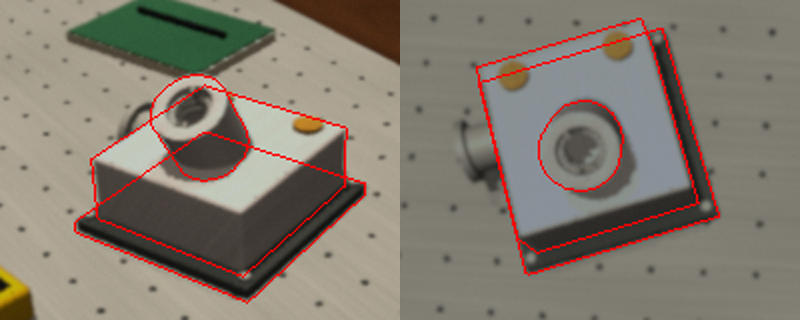

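The side view shows the metal plug at about (378,365), with orange at (329,325) and purple at (303,395). The top view shows the metal plug at (421,292). The fitted chamber outline matches, with yaw about 0.355 and the mouth at about (0.593, 0.147, 0.130). I'm moving above the plug, with the closing axis diagonal to its neighbours.

Request:
jog_arm:
  turn:
    - [0, 0, 0]
    - [0, 0, 0]
    - [0, 0, 0]
    - [0, 0, 0]
    - [0, 0, 0]
    - [0, 0, 0]
    - [0, 0, 0]
    - [0, 0, 0.53]
    - [0, 0, 0.53]
    - [0, 0, 0.53]
    - [0, 0, 0.53]
    - [0, 0, 0.53]
    - [0, 0, 0.53]
    - [0, 0, 0.53]
    - [0, 0, 0.53]
    - [0, 0, 0.53]
    - [0, 0, 0.53]
    - [0, 0, 0.53]
    - [0, 0, 0.53]
    - [0, 0, 0.53]
  translation:
    - [-0.345, -0.173, 0]
    - [-0.345, -0.173, 0]
    - [-0.345, -0.173, 0]
    - [-0.345, -0.173, 0]
    - [-0.345, -0.173, 0]
    - [-0.345, -0.173, 0]
    - [-0.345, -0.173, 0]
    - [-0.506, -0.733, 0.058]
    - [-0.506, -0.733, 0.058]
    - [-0.506, -0.733, 0.058]
    - [-0.506, -0.733, 0.058]
    - [-0.506, -0.733, 0.058]
    - [-0.506, -0.733, 0.058]
    - [-0.506, -0.733, 0.058]
    - [-0.506, -0.733, 0.058]
    - [-0.506, -0.733, 0.058]
    - [-0.506, -0.733, 0.058]
    - [-0.506, -0.733, 0.058]
    - [-0.506, -0.733, 0.058]
    - [-0.506, -0.733, 0.058]
  grip: [0, 0, 0, 0, 0, 0, 0, 0, 0, 0, 0, 0, 0, 0, 0, 0, 0, 0, 0, 0]

```text
clock: 3.6
tool_pos: [0.4625, -0.2307, 0.1999]
eef_rot: [0.382, 0.924, 0.001, -0.0]
contact_force: [0.3, 0.8, 0.7]
opening: 0.998
finger_force: 0.0
```

```bash
python3 -c "
from h import *
s=r.get_state();print(s['q'],s['tool_pos'],s['contact_force'])"
```

```text
[ 0.48977474  0.6374688  -0.18608395  1.94890321  0.20244951  0.57295965
  0.95642262] [ 0.46253663 -0.23065209  0.19991823] [0.33484639 0.80236645 0.7223154 ]
```

Request:
jog_arm:
  turn:
    - [0, 0, 0]
    - [0, 0, 0]
    - [0, 0, 0]
    - [0, 0, 0]
    - [0, 0, 0]
  translation:
    - [0, 0, 0.05]
    - [0, 0, 0.09]
    - [0, 0, 0.12]
    - [0, 0, 0.134]
    - [0, 0, 0.134]
  grip: [0, 0, 0, 0, 0]

```text
clock: 4.22
tool_pos: [0.462, -0.232, 0.0654]
eef_rot: [0.383, 0.924, 0.0, -0.001]
contact_force: [-0.4, -0.0, 1.0]
opening: 0.995
finger_force: 0.0
```

Request:
jog_arm:
  turn:
    - [0, 0, 0]
    - [0, 0, 0]
    - [0, 0, 0]
    - [0, 0, 0]
    - [0, 0, 0]
    - [0, 0, 0]
    - [0, 0, 0]
    - [0, 0, 0]
  translation:
    - [-0.001, -0.001, 0]
    - [-0.001, -0.001, 0]
    - [-0.001, -0.001, 0]
    - [-0.001, -0.001, 0]
    - [-0.001, -0.001, 0]
    - [-0.001, -0.001, 0]
    - [-0.001, -0.001, 0]
    - [-0.001, -0.001, 0]
  grip: [0, 1, 1, 1, 1, 1, 1, 1]
  force: 40

```text
clock: 5.22
tool_pos: [0.462, -0.2344, 0.0657]
eef_rot: [0.383, 0.924, 0.0, -0.0]
contact_force: [0.7, -0.5, 0.1]
opening: 0.444
finger_force: 40.0
```

Request:
jog_arm:
  turn:
    - [0, 0, 0]
    - [0, 0, 0]
    - [0, 0, 0]
    - [0, 0, 0]
    - [0, 0, 0]
  translation:
    - [0, 0, -0.04]
    - [0, 0, -0.1]
    - [0, 0, -0.16]
    - [0, 0, -0.2]
    - [0, 0, -0.2]
  grip: [1, 1, 1, 1, 1]

```text
clock: 5.85
tool_pos: [0.4634, -0.2349, 0.2683]
eef_rot: [0.383, 0.924, 0.0, 0.003]
contact_force: [0.3, -0.2, -2.2]
opening: 0.442
finger_force: 40.0
```

```bash
cat >> h.py <<'E'
MOUTH=np.array([.593,.147,.130]); YAW=.355
AX=np.array([-.5*np.cos(YAW),-.5*np.sin(YAW),np.sqrt(.75)])
def rel(pos,Rt,extra=0):
    """shift & turn (tool axes now) to reach world pos with tool z = -AX, extra turn about z"""
    s=r.get_state(); R0=R.from_quat(s["eef_rot"])
    z=R0.as_matrix()[:,2]; v=np.cross(z,-AX); n=np.linalg.norm(v)
    Rm=R.from_rotvec(v/n*np.arctan2(n,z@-AX)) if n>1e-6 else R.identity()
    R1=Rm*R0*R.from_euler('z',extra)
    return R0.inv().apply(pos-s["tool_pos"]),(R0.inv()*R1).as_rotvec()
E
python3 -c "
from h import *
s=r.get_state();print(s)
print(rel(MOUTH+AX*.0857,None,.47))"
```

```text
{'clock': 5.85, 'q': array([ 0.52745173,  0.53789531, -0.23075047,  1.87265983,  0.17439932,
        0.74409406,  0.98389446]), 'qd': array([-0.008829  ,  0.06620977,  0.01410246,  0.06205009,  0.00870625,
       -0.03345836, -0.00729948]), 'joint_torque': array([  0.20031976, -46.438061  ,  -1.40501127, -14.27159697,
        -0.07654355,   0.36950072,   0.06612995]), 'tool_pos': array([ 0.46339443, -0.23492209,  0.26831204]), 'eef_rot': array([3.83468334e-01, 9.23548714e-01, 2.68082541e-05, 3.13199195e-03]), 'contact_force': array([ 0.26214864, -0.23758542, -2.19335213]), 'moment': array([-0.03956583,  0.04454498, -0.04033967]), 'finger_force': 39.98550832271576, 'opening': 0.44164899095287574}
(array([0.19721117, 0.32227104, 0.06374815]), array([-0.51464507, -0.0970085 ,  0.45932558]))
```

Request:
jog_arm:
  turn:
    - [0, 0, 0]
    - [0, 0, 0]
    - [0, 0, 0]
    - [-0.515, -0.097, 0.459]
    - [-0.515, -0.097, 0.459]
    - [-0.515, -0.097, 0.459]
    - [-0.515, -0.097, 0.459]
    - [-0.515, -0.097, 0.459]
    - [-0.515, -0.097, 0.459]
    - [-0.515, -0.097, 0.459]
    - [-0.515, -0.097, 0.459]
    - [-0.515, -0.097, 0.459]
  translation:
    - [0.197, 0.322, 0]
    - [0.197, 0.322, 0]
    - [0.197, 0.322, 0]
    - [0.197, 0.322, 0]
    - [0.197, 0.322, 0]
    - [0.197, 0.322, 0]
    - [0.197, 0.322, 0]
    - [0.197, 0.322, 0.03]
    - [0.197, 0.322, 0.05]
    - [0.197, 0.322, 0.05]
    - [0.197, 0.322, 0.05]
    - [0.197, 0.322, 0.05]
  grip: [1, 1, 1, 1, 1, 1, 1, 1, 1, 1, 1, 1]

```text
clock: 7.35
tool_pos: [0.5172, 0.1136, 0.2052]
eef_rot: [0.568, 0.805, 0.134, 0.104]
contact_force: [0.5, -0.4, -1.4]
opening: 0.442
finger_force: 40.0
```

```bash
python3 - <<'E'
from h import *
s=r.get_state();print(s['clock'],s['q'],s['tool_pos'],R.from_quat(s['eef_rot']).as_matrix()[:,2],-AX)
print(rel(MOUTH+AX*.0857,None,0))
o=[]
for c in("side","top"):
    im=shot(c,c+"1")[:,:,::-1].copy()
    for n in("plug","plug_grip","plug_seat","port_mouth"):
        print(c,n,[(np.round(d["position"],4),round(d["p"],2)) for d in models.place_of(c,n)])
    u=proj(c,MOUTH)[0].astype(int)
    # predicted axis points from tool pose
    z=R.from_quat(s['eef_rot']).as_matrix()[:,2]
    for k in(-.012,.0257,.0657): cv2.circle(im,tuple(int(v) for v in proj(c,s['tool_pos']+z*k)[0]),1,(0,0,255),-1)
    a=np.linspace(0,6.283,60); T=R.from_euler('y',-30,degrees=True)
    for rad in(.034,.0148):
        q=R.from_euler('z',YAW).apply(T.apply(np.c_[np.cos(a),np.sin(a),a*0]*rad))+MOUTH
        cv2.polylines(im,[proj(c,q).astype(np.int32)],True,(0,255,0),1)
    x0=max(u[0]-80,0);y0=max(u[1]-80,0)
    o.append(cv2.resize(im[y0:y0+140,x0:x0+130],(390,420),interpolation=2))
cv2.imwrite("pics/pre.png",np.hstack(o))
E
```

```text
7.35 [ 0.0405002   0.61648217 -0.53610309  2.20025766  1.45961392  0.32212336
 -1.41341277] [0.51722999 0.11362554 0.20518122] [ 0.31940507  0.09775586 -0.94256257] [ 0.46882324  0.17379518 -0.8660254 ]
(array([0.00562256, 0.03713894, 0.01408231]), array([-1.83351680e-01,  2.10818525e-02,  1.52872540e-16]))
side plug [(array([ 0.4581, -0.1371,  0.0005]), 0.75), (array([0.5351, 0.1227, 0.1461]), 0.69), (array([ 0.3735, -0.2161,  0.0028]), 0.6)]
side plug_grip [(array([ 0.4612, -0.1403,  0.0653]), 0.91), (array([ 0.3703, -0.2163,  0.0679]), 0.69), (array([0.5169, 0.1155, 0.2024]), 0.62)]
side plug_seat [(array([0.5255, 0.1162, 0.179 ]), 0.8), (array([ 0.4633, -0.1373,  0.0392]), 0.66), (array([ 0.3692, -0.2148,  0.0455]), 0.6), (array([0.588 , 0.1436, 0.1277]), 0.56)]
side port_mouth [(array([0.5921, 0.1433, 0.1316]), 0.89)]
top plug []
top plug_grip []
top plug_seat []
top port_mouth [(array([0.5961, 0.1488, 0.1327]), 0.87)]
```

View pics/pre.png

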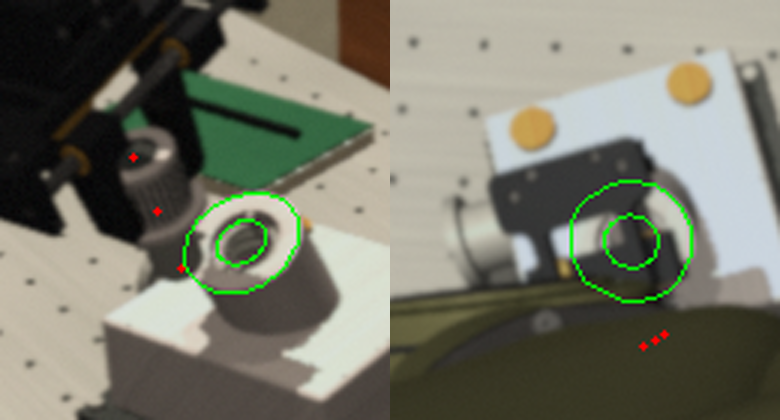

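The side view shows the port overlay fitting at about (240,240) in the crop. The plug is in the hand but still under-tilted, because the arm was still moving through the wrist flip. I'll finish the tilt with some stand-off.

Request:
jog_arm:
  turn:
    - [-0.183, 0.021, 0]
    - [-0.183, 0.021, 0]
    - [-0.183, 0.021, 0]
    - [-0.183, 0.021, 0]
    - [-0.183, 0.021, 0]
    - [-0.183, 0.021, 0]
  translation:
    - [0, 0.01, -0.02]
    - [0.006, 0.037, -0.01]
    - [0.006, 0.037, -0.01]
    - [0.006, 0.037, -0.01]
    - [0.006, 0.037, -0.01]
    - [0.006, 0.037, -0.01]
  grip: [1, 1, 1, 1, 1, 1]

```text
clock: 8.6
tool_pos: [0.546, 0.1302, 0.229]
eef_rot: [0.555, 0.79, 0.213, 0.148]
contact_force: [0.4, 0.0, -1.7]
opening: 0.443
finger_force: 40.0
```

```bash
python3 - <<'E'
from h import *
s=r.get_state();print(s['clock'],s['q'],s['qd'],s['tool_pos'],R.from_quat(s['eef_rot']).as_matrix()[:,2],-AX)
print(rel(MOUTH+AX*.11,None,0))
E
```

```text
8.6 [ 0.14177323  0.63396136 -0.69527298  2.2466508   2.0037897   0.42460606
 -1.92498308] [ 0.00214767  0.00171259 -0.00703984 -0.00053661  0.00905912  0.00195052
 -0.00745088] [0.54604671 0.13019084 0.22903307] [ 0.47107202  0.17269153 -0.86502531] [ 0.46882324  0.17379518 -0.8660254 ]
(array([-0.00061166, -0.00632577,  0.00068769]), array([2.00915739e-03, 1.79958094e-03, 2.77555840e-17]))
```

Request:
jog_arm:
  turn:
    - [0, 0, -0.18]
    - [0, 0, -0.36]
    - [0, 0, -0.54]
    - [0, 0, -0.72]
    - [0, 0, -0.9]
    - [0, 0, -1.08]
    - [0, 0, -1.26]
    - [0, 0, -1.44]
    - [0, 0, -1.6]
    - [0, 0, -1.6]
    - [0, 0, -1.6]
  translation:
    - [-0.001, -0.006, 0]
    - [-0.001, -0.006, 0]
    - [-0.001, -0.006, 0]
    - [-0.001, -0.006, 0]
    - [-0.001, -0.006, 0]
    - [-0.001, -0.006, 0]
    - [-0.001, -0.006, 0]
    - [-0.001, -0.006, 0]
    - [-0.001, -0.006, 0]
    - [-0.001, -0.006, 0]
    - [-0.001, -0.006, 0]
  grip: [1, 1, 1, 1, 1, 1, 1, 1, 1, 1, 1]

```text
clock: 9.98
tool_pos: [0.5416, 0.1278, 0.2262]
eef_rot: [-0.179, 0.949, 0.043, 0.257]
contact_force: [0.1, 0.2, -1.1]
opening: 0.447
finger_force: 40.0
```

```bash
cat > look.py <<'E'
from h import *
import sys
s=r.get_state();print(s['clock'],s['q'],s['tool_pos'],s['contact_force'])
print(rel(MOUTH+AX*.11,None,0))
o=[]
for c in("side",):
    im=shot(c,c+sys.argv[1])[:,:,::-1].copy()
    for n in("plug_grip","plug_seat","port_mouth"):
        print(c,n,[(np.round(d["position"],4),round(d["p"],2)) for d in models.place_of(c,n)])
    Rt=R.from_quat(s['eef_rot']); a=np.linspace(0,6.283,60); C=np.c_[np.cos(a),np.sin(a),a*0]
    for rad,k in((.02,-.0123),(.026,.0257),(.014,.0657)):
        cv2.polylines(im,[np.round(proj(c,Rt.apply(C*rad+[0,0,k])+s['tool_pos'])*16).astype(np.int32)],True,(0,0,255),1,shift=4)
    T=R.from_euler('y',-30,degrees=True)
    for rad in(.034,.0148):
        q=R.from_euler('z',YAW).apply(T.apply(C*rad))+MOUTH
        cv2.polylines(im,[np.round(proj(c,q)*16).astype(np.int32)],True,(0,255,0),1,shift=4)
    u=proj(c,MOUTH)[0].astype(int); raw=cv2.imread(f"pics/{c}{sys.argv[1]}.png")
    x0=max(u[0]-80,0);y0=max(u[1]-100,0)
    for i in(im,raw): o.append(cv2.resize(i[y0:y0+150,x0:x0+130],(390,450),interpolation=2))
cv2.imwrite(f"pics/look{sys.argv[1]}.png",np.hstack(o))
E
python3 look.py 2
```

```text
9.975 [-0.09710664  0.5755802  -0.30845472  2.2748372   2.54765262  0.26311457
 -0.89365383] [0.5416295  0.12781966 0.22616342] [ 0.08775319  0.19036517 -1.14203787]
(array([0.00059334, 0.00014003, 0.0006953 ]), array([-1.11227635e-03,  2.77920884e-03, -6.93889649e-18]))
side plug_grip [(array([ 0.3673, -0.2172,  0.0716]), 0.94), (array([ 0.4618, -0.1426,  0.0643]), 0.84), (array([0.5378, 0.132 , 0.2244]), 0.79)]
side plug_seat [(array([ 0.3699, -0.2133,  0.0456]), 0.78), (array([0.5697, 0.1383, 0.1704]), 0.62), (array([0.5904, 0.1448, 0.1259]), 0.39)]
side port_mouth [(array([0.5906, 0.1471, 0.1305]), 0.96), (array([0.6033, 0.1481, 0.118 ]), 0.57)]
```

View pics/look2.png

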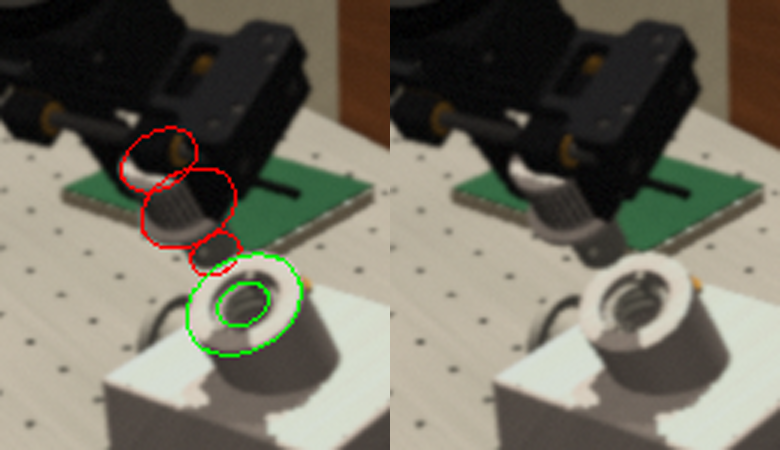

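Both overlays agree with the picture: the shank tip is at about (213,252) and the bore at (243,303) in the crop. I'm inserting slowly.

Request:
jog_arm:
  turn:
    - [0, 0, 0]
    - [0, 0, 0]
    - [0, 0, 0]
    - [0, 0, 0]
    - [0, 0, 0]
    - [0, 0, 0]
  translation:
    - [0, 0, 0.02]
    - [0, 0, 0.035]
    - [0, 0, 0.04]
    - [0, 0, 0.045]
    - [0, 0, 0.05]
    - [0, 0, 0.05]
  grip: [1, 1, 1, 1, 1, 1]

```text
clock: 10.92
tool_pos: [0.5654, 0.1364, 0.1828]
eef_rot: [-0.18, 0.949, 0.043, 0.257]
contact_force: [0.5, -0.2, -1.9]
opening: 0.444
finger_force: 40.0
```

Request:
jog_arm:
  turn:
    - [0, 0, 0]
    - [0, 0, 0]
    - [0, 0, 0]
    - [0, 0, 0]
    - [0, 0, 0]
    - [0, 0, 0]
  translation:
    - [0, 0, 0.003]
    - [0, 0, 0.006]
    - [0, 0, 0.009]
    - [0, 0, 0.011]
    - [0, 0, 0.012]
    - [0, 0, 0.012]
  grip: [1, 1, 1, 1, 1, 1]

```text
clock: 11.68
tool_pos: [0.571, 0.1384, 0.1725]
eef_rot: [-0.18, 0.949, 0.043, 0.257]
contact_force: [0.2, 0.4, -2.0]
opening: 0.446
finger_force: 40.0
```

```bash
cat > st.py <<'E'
from h import *
s=r.get_state(); e=s['tool_pos']-MOUTH; d=e@AX; Rt=R.from_quat(s['eef_rot']); f=Rt.inv().apply(s['contact_force']-[.1,.2,-1.1])
print(s['clock'],"q",np.round(s['q'],2),"seat z mm",round((d-.0257)*1e3,2),"lat mm in tool",np.round(Rt.inv().apply(e-d*AX)*1e3,2),"F tool",np.round(f,1),"M",np.round(Rt.inv().apply(s['moment']),2),"tilt",np.round(rel(s['tool_pos'],None)[1],3), s['opening'])
E
python3 st.py
```

```text
11.675 q [-0.09  0.72 -0.34  2.23  2.58  0.36 -0.9 ] seat z mm 22.91 lat mm in tool [-0.78 -0.39  0.  ] F tool [0.3 0.2 0.8] M [-0.06  0.64  0.02] tilt [-0.001  0.003  0.   ] 0.4458303878377278
```

Request:
jog_arm:
  turn:
    - [0, 0, 0]
    - [0, 0, 0]
    - [0, 0, 0]
    - [0, 0, 0]
    - [0, 0, 0]
    - [0, 0, 0]
  translation:
    - [0, 0, 0.0015]
    - [0, 0, 0.003]
    - [0, 0, 0.0045]
    - [0, 0, 0.006]
    - [0, 0, 0.007]
    - [0, 0, 0.007]
  grip: [1, 1, 1, 1, 1, 1]

```text
clock: 12.42
tool_pos: [0.574, 0.1397, 0.1667]
eef_rot: [-0.18, 0.949, 0.043, 0.257]
contact_force: [-3.3, -0.6, 3.3]
opening: 0.443
finger_force: 40.0
```

```bash
python3 st.py
```

```text
12.425 q [-0.09  0.73 -0.34  2.22  2.59  0.37 -0.9 ] seat z mm 16.27 lat mm in tool [-0.71 -0.28  0.  ] F tool [ 0.8  0.4 -5.6] M [-0.19  0.74 -0.02] tilt [-0.001  0.003  0.   ] 0.44260676091056994
```

Request:
jog_arm:
  turn:
    - [0, 0, -0.12]
    - [0, 0, -0.24]
    - [0, 0, -0.36]
    - [0, 0, -0.48]
    - [0, 0, -0.6]
    - [0, 0, -0.72]
  translation:
    - [0, 0, 0.001]
    - [0, 0, 0.001]
    - [0, 0, 0.001]
    - [0, 0, 0.001]
    - [0, 0, 0.001]
    - [0, 0, 0.001]
  grip: [1, 1, 1, 1, 1, 1]

```text
clock: 13.18
tool_pos: [0.5738, 0.1397, 0.166]
eef_rot: [-0.504, 0.823, -0.051, 0.255]
contact_force: [-7.6, -1.5, 10.5]
opening: 0.444
finger_force: 40.0
```

```bash
python3 st.py
```

```text
13.175 q [-0.19  0.72 -0.18  2.23  2.88  0.34 -0.5 ] seat z mm 15.76 lat mm in tool [-0.05 -0.23  0.  ] F tool [ -0.1   1.4 -14. ] M [-0.8   0.36  0.18] tilt [-0.002  0.001 -0.   ] 0.4440428722046824
```

Request:
jog_arm:
  turn:
    - [0, 0, -0.12]
    - [0, 0, -0.24]
    - [0, 0, -0.36]
    - [0, 0, -0.48]
    - [0, 0, -0.6]
    - [0, 0, -0.72]
    - [0, 0, -0.84]
  translation:
    - [0, 0, 0]
    - [0, 0, 0]
    - [0, 0, 0]
    - [0, 0, 0]
    - [0, 0, 0]
    - [0, 0, 0]
    - [0, 0, 0]
  grip: [1, 1, 1, 1, 1, 1, 1]

```text
clock: 14.05
tool_pos: [0.5735, 0.1393, 0.166]
eef_rot: [0.796, -0.547, 0.15, -0.212]
contact_force: [-7.9, -2.1, 8.6]
opening: 0.445
finger_force: 40.0
```

```bash
python3 st.py
```

```text
14.05 q [-0.31  0.72  0.01  2.24  3.24  0.34 -0.03] seat z mm 15.95 lat mm in tool [0.48 0.14 0.  ] F tool [ -0.6   2.3 -12.5] M [-1.12 -0.23  0.22] tilt [-0.002 -0.001  0.   ] 0.44529019728009617
```

Request:
jog_arm:
  turn:
    - [0, 0, -0.12]
    - [0, 0, -0.24]
    - [0, 0, -0.36]
    - [0, 0, -0.48]
    - [0, 0, -0.6]
    - [0, 0, -0.72]
  translation:
    - [0, 0, 0]
    - [0, 0, 0]
    - [0, 0, 0]
    - [0, 0, 0]
    - [0, 0, 0]
    - [0, 0, 0]
  grip: [1, 1, 1, 1, 1, 1]

```text
clock: 14.8
tool_pos: [0.5744, 0.1395, 0.1655]
eef_rot: [0.938, -0.231, 0.215, -0.145]
contact_force: [-1.1, -0.4, -2.1]
opening: 0.446
finger_force: 40.0
```

```bash
python3 st.py
```

```text
14.8 q [-0.41  0.73  0.18  2.24  3.53  0.38  0.37] seat z mm 15.08 lat mm in tool [0.72 0.05 0.  ] F tool [-1.   1.3  0.2] M [-0.7  -0.64  0.04] tilt [-0.001 -0.003 -0.   ] 0.4459132016229724
```

Request:
jog_arm:
  turn:
    - [0, 0, 0]
    - [0, 0, 0]
    - [0, 0, 0]
  translation:
    - [0, 0, 0.001]
    - [0, 0, 0.002]
    - [0, 0, 0.003]
  grip: [1, 1, 1]

```text
clock: 15.18
tool_pos: [0.5758, 0.1402, 0.1632]
eef_rot: [0.937, -0.233, 0.215, -0.146]
contact_force: [-5.1, -2.1, 5.5]
opening: 0.444
finger_force: 40.0
```

```bash
python3 st.py
```

```text
15.175 q [-0.41  0.74  0.18  2.24  3.53  0.38  0.37] seat z mm 12.29 lat mm in tool [ 0.67 -0.2   0.  ] F tool [-0.9  1.4 -8.6] M [-0.6  -0.79 -0.12] tilt [-0.001 -0.003 -0.   ] 0.44400097378955694
```

Request:
jog_arm:
  turn:
    - [0, 0, 0]
    - [0, 0, 0]
    - [0, 0, 0]
    - [0, 0, 0]
    - [0, 0, 0]
  translation:
    - [0, 0, 0.001]
    - [0, 0, 0.002]
    - [0, 0, 0.003]
    - [0, 0, 0.004]
    - [0, 0, 0.0045]
  grip: [1, 1, 1, 1, 1]

```text
clock: 15.8
tool_pos: [0.5782, 0.1411, 0.1589]
eef_rot: [0.937, -0.233, 0.215, -0.146]
contact_force: [-0.9, -0.8, -1.3]
opening: 0.442
finger_force: 40.0
```

```bash
python3 st.py
```

```text
15.8 q [-0.41  0.75  0.18  2.23  3.53  0.39  0.37] seat z mm 7.28 lat mm in tool [ 0.71 -0.24  0.  ] F tool [-0.4  1.3 -0.4] M [-0.77 -0.85  0.02] tilt [-0.001 -0.003  0.   ] 0.4421618133697349
```

Request:
jog_arm:
  turn:
    - [0, 0, 0.12]
    - [0, 0, 0.24]
    - [0, 0, 0.36]
    - [0, 0, 0.48]
    - [0, 0, 0.6]
  translation:
    - [0, 0, 0.0003]
    - [0, 0, 0.0006]
    - [0, 0, 0.0009]
    - [0, 0, 0.0012]
    - [0, 0, 0.0015]
  grip: [1, 1, 1, 1, 1]

```text
clock: 16.42
tool_pos: [0.5789, 0.1417, 0.1577]
eef_rot: [0.826, -0.501, 0.162, -0.204]
contact_force: [-0.1, 0.4, -2.7]
opening: 0.444
finger_force: 40.0
```

```bash
python3 st.py
```

```text
16.425 q [-0.33  0.74  0.04  2.23  3.28  0.36  0.03] seat z mm 5.84 lat mm in tool [ 0.15 -0.79  0.  ] F tool [-0.4  0.8  1.3] M [-1.04 -0.44  0.04] tilt [-0.003 -0.001 -0.   ] 0.4439894690196245
```

Request:
jog_arm:
  turn:
    - [0, 0, 0.12]
    - [0, 0, 0.24]
    - [0, 0, 0.36]
    - [0, 0, 0.48]
    - [0, 0, 0.6]
  translation:
    - [0, 0, 0.0005]
    - [0, 0, 0.001]
    - [0, 0, 0.0015]
    - [0, 0, 0.002]
    - [0, 0, 0.0025]
  grip: [1, 1, 1, 1, 1]

```text
clock: 17.05
tool_pos: [0.5803, 0.1422, 0.1557]
eef_rot: [-0.641, 0.722, -0.095, 0.243]
contact_force: [-0.8, 0.5, -1.1]
opening: 0.442
finger_force: 40.0
```

```bash
python3 st.py
```

```text
17.05 q [-0.24  0.74 -0.1   2.22  3.03  0.35 -0.3 ] seat z mm 3.32 lat mm in tool [-0.4  -0.99  0.  ] F tool [-0.2  0.8 -0.4] M [-0.95  0.05  0.03] tilt [-0.003  0.001 -0.   ] 0.44210023384979924
```

Request:
jog_arm:
  turn:
    - [0, 0, 0.12]
    - [0, 0, 0.24]
    - [0, 0, 0.36]
    - [0, 0, 0.48]
  translation:
    - [0, 0, 0.0005]
    - [0, 0, 0.001]
    - [0, 0, 0.0015]
    - [0, 0, 0.002]
  grip: [1, 1, 1, 1]

```text
clock: 17.55
tool_pos: [0.5815, 0.1425, 0.154]
eef_rot: [-0.451, 0.854, -0.035, 0.258]
contact_force: [-0.4, 0.8, -1.4]
opening: 0.441
finger_force: 40.0
```

```bash
python3 st.py
```

```text
17.55 q [-0.18  0.75 -0.21  2.21  2.83  0.36 -0.57] seat z mm 1.31 lat mm in tool [-0.92 -0.96  0.01] F tool [-0.1  0.8  0.2] M [-0.69  0.47  0.02] tilt [-0.003  0.002  0.   ] 0.4407717817831514
```

Request:
jog_arm:
  turn:
    - [0, 0, 0.1]
    - [0, 0, 0.2]
    - [0, 0, 0.3]
    - [0, 0, 0.3]
  translation:
    - [0, 0, 0.0004]
    - [0, 0, 0.0008]
    - [0, 0, 0.0012]
    - [0, 0, 0.0012]
  grip: [1, 1, 1, 1]

```text
clock: 18.05
tool_pos: [0.5822, 0.1424, 0.153]
eef_rot: [-0.32, 0.911, 0.004, 0.261]
contact_force: [0.5, 0.7, -3.0]
opening: 0.441
finger_force: 40.0
```

```bash
python3 st.py
```

```text
18.05 q [-0.13  0.76 -0.28  2.21  2.71  0.37 -0.73] seat z mm 0.1 lat mm in tool [-1.07 -0.95  0.01] F tool [0.4 0.4 1.9] M [-0.47  0.64  0.04] tilt [-0.003  0.003 -0.   ] 0.4409652546025674
```

Request:
jog_arm:
  turn:
    - [0, 0, 0.08]
    - [0, 0, 0.16]
    - [0, 0, 0.24]
    - [0, 0, 0.24]
  translation:
    - [0, 0, 0.0004]
    - [0, 0, 0.0007]
    - [0, 0, 0.001]
    - [0, 0, 0.001]
  grip: [1, 1, 1, 1]

```text
clock: 18.55
tool_pos: [0.5818, 0.142, 0.1523]
eef_rot: [-0.209, 0.943, 0.035, 0.258]
contact_force: [-3.7, -1.9, 3.9]
opening: 0.442
finger_force: 40.0
```

```bash
python3 st.py
```

```text
18.55 q [-0.1   0.77 -0.33  2.21  2.61  0.39 -0.87] seat z mm -0.29 lat mm in tool [-0.51 -0.83  0.  ] F tool [ 1.2 -0.6 -6.5] M [-0.32  0.92  0.04] tilt [-0.002  0.003  0.   ] 0.4419180512215899
```

Request:
jog_arm:
  turn:
    - [0, 0, 0.08]
    - [0, 0, 0.16]
    - [0, 0, 0.24]
    - [0, 0, 0.24]
  translation:
    - [0, 0, 0]
    - [0, 0, 0]
    - [0, 0, 0]
    - [0, 0, 0]
  grip: [1, 1, 1, 1]

```text
clock: 19.05
tool_pos: [0.5822, 0.1418, 0.1524]
eef_rot: [-0.095, 0.961, 0.065, 0.252]
contact_force: [-3.8, -3.0, 4.4]
opening: 0.447
finger_force: 40.0
```

```bash
python3 st.py
```

```text
19.05 q [-0.06  0.77 -0.4   2.21  2.52  0.41 -1.  ] seat z mm -0.31 lat mm in tool [-1.07 -0.99  0.01] F tool [ 1.  -1.9 -7.2] M [-0.11  0.83 -0.03] tilt [-0.002  0.004  0.   ] 0.4467567889116833
```

Request:
jog_arm:
  turn:
    - [0, 0, 0.08]
    - [0, 0, 0.16]
    - [0, 0, 0.24]
    - [0, 0, 0.3]
  translation:
    - [0, 0, 0]
    - [0, 0, 0]
    - [0, 0, 0]
    - [0, 0, 0]
  grip: [1, 1, 1, 1]

```text
clock: 19.55
tool_pos: [0.5818, 0.1422, 0.1524]
eef_rot: [0.05, 0.964, 0.102, 0.239]
contact_force: [-5.9, -2.9, 4.7]
opening: 0.443
finger_force: 40.0
```

```bash
python3 st.py; python3 look.py 3
```

```text
19.55 q [-0.01  0.79 -0.48  2.2   2.41  0.44 -1.18] seat z mm -0.27 lat mm in tool [-0.84 -0.23  0.  ] F tool [ 2.2 -2.  -8.3] M [ 0.22  0.91 -0.26] tilt [-0.     0.003  0.   ] 0.4427775303522789
19.55 [-0.00874151  0.78542812 -0.47706946  2.20361662  2.41490143  0.44214575
 -1.18490027] [0.5818093  0.14223869 0.15235108] [-5.8717464  -2.88350345  4.6553776 ]
(array([ 0.00055974,  0.00020627, -0.08457183]), array([-0.00022628,  0.00333509,  0.        ]))
side plug_grip [(array([ 0.4598, -0.1396,  0.0639]), 0.86), (array([ 0.3658, -0.2182,  0.0688]), 0.73)]
side plug_seat [(array([ 0.3718, -0.2156,  0.0451]), 0.93), (array([ 0.465 , -0.1371,  0.0404]), 0.77)]
side port_mouth [(array([0.5887, 0.1474, 0.1287]), 0.9)]
```

View pics/look3.png

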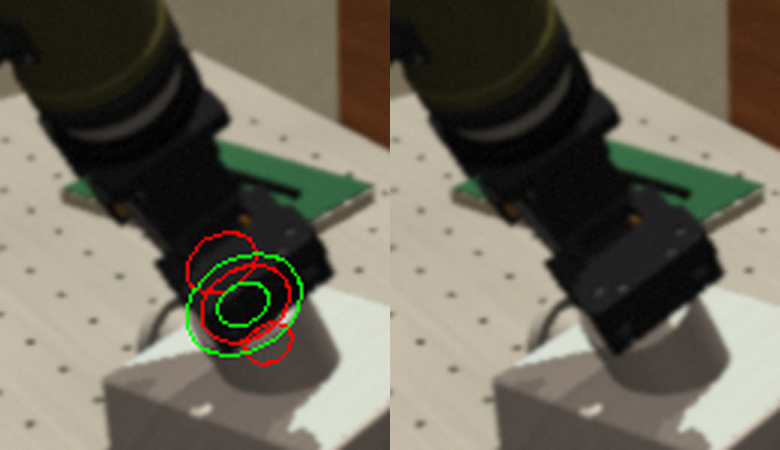

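The gripper hides the plug, but torque is starting to build and seat z reads about 0, so it is near home. I'll tighten a little more.

Request:
jog_arm:
  turn:
    - [0, 0, 0.08]
    - [0, 0, 0.16]
    - [0, 0, 0.24]
    - [0, 0, 0.3]
  translation:
    - [0, 0, 0]
    - [0, 0, 0]
    - [0, 0, 0]
    - [0, 0, 0]
  grip: [1, 1, 1, 1]
  force: 50

```text
clock: 20.25
tool_pos: [0.5817, 0.1419, 0.1522]
eef_rot: [0.192, 0.946, 0.136, 0.222]
contact_force: [-4.9, -3.0, 3.3]
opening: 0.44
finger_force: 50.0
```

```bash
python3 st.py
```

```text
20.25 q [ 0.04  0.8  -0.56  2.2   2.32  0.48 -1.37] seat z mm -0.32 lat mm in tool [-0.85 -0.35  0.  ] F tool [ 1.2 -2.8 -6.8] M [ 0.74  0.65 -1.34] tilt [0.    0.004 0.   ] 0.4403917054765457
```

Request:
jog_arm:
  turn:
    - [0, 0, -0.08]
    - [0, 0, -0.08]
    - [0, 0, -0.08]
    - [0, 0, -0.08]
    - [0, 0, -0.08]
    - [0, 0, -0.08]
    - [0, 0, -0.08]
    - [0, 0, -0.08]
    - [0, 0, -0.08]
    - [0, 0, -0.08]
  translation:
    - [0, 0, -0.0007]
    - [0, 0, -0.0007]
    - [0, 0, -0.0007]
    - [0, 0, -0.0007]
    - [0, 0, -0.0007]
    - [0, 0, -0.02]
    - [0, 0, -0.06]
    - [0, 0, -0.1]
    - [0, 0, -0.13]
    - [0, 0, -0.13]
  grip: [1, 0, 0, 0, 0, 0, 0, 0, 0, 0]

```text
clock: 21.5
tool_pos: [0.5209, 0.1198, 0.2664]
eef_rot: [0.156, 0.952, 0.128, 0.228]
contact_force: [0.2, 0.1, -0.1]
opening: 1.003
finger_force: 0.0
```

```bash
python3 - <<'E'
from h import *
s=r.get_state();print(s['clock'],s['tool_pos'],s['contact_force'],s['opening'])
im=shot("side","side4")[:,:,::-1].copy(); raw=im.copy()
for n in("plug_grip","plug_seat","port_mouth"): print(n,[(np.round(d["position"],4),round(d["p"],2)) for d in models.place_of("side",n)])
a=np.linspace(0,6.283,60); C=np.c_[np.cos(a),np.sin(a),a*0]; T=R.from_euler('z',YAW)*R.from_euler('y',-30,degrees=True)
for rad,k in((.02,.038),(.026,.004),(.026,0),(.034,0)):
    cv2.polylines(im,[np.round(proj("side",T.apply(C*rad+[0,0,k])+MOUTH)*16).astype(np.int32)],True,(0,0,255),1,shift=4)
u=proj("side",MOUTH)[0].astype(int)
cv2.imwrite("pics/end.png",np.hstack([cv2.resize(i[u[1]-50:u[1]+50,u[0]-50:u[0]+50],(400,400),interpolation=2) for i in(im,raw)]))
E
```

```text
21.5 [0.52087302 0.11983053 0.26640071] [ 0.19118765  0.05334052 -0.05224255] 1.0032903318059045
plug_grip [(array([0.5817, 0.1437, 0.1498]), 0.97), (array([ 0.4589, -0.1406,  0.0651]), 0.62), (array([ 0.3656, -0.217 ,  0.0686]), 0.59)]
plug_seat [(array([ 0.4639, -0.1354,  0.0381]), 0.79), (array([0.5919, 0.1478, 0.1273]), 0.6), (array([ 0.3706, -0.2129,  0.0461]), 0.57)]
port_mouth [(array([0.5934, 0.1454, 0.1299]), 0.64)]
```

View pics/end.png

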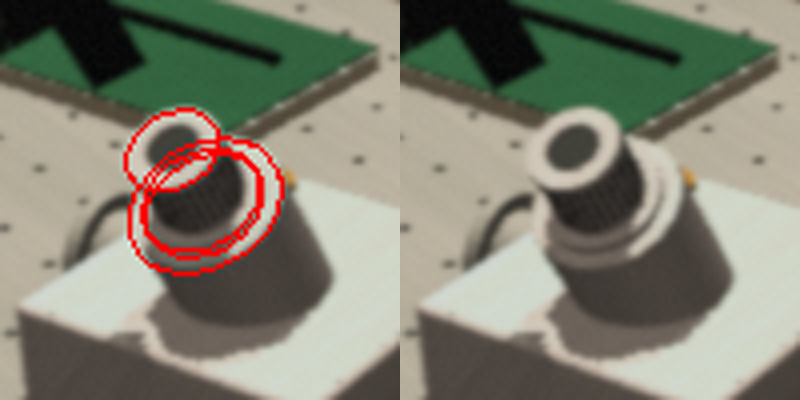

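The picture shows the flange flat on the boss face, with the knob top at about (175,148) in the crop, exactly where the home prediction puts it. I'm handing in.

```bash
python3 -c "
from plant import r
print(r.finish_job())"
```

```text
the job is handed in; nothing more can be done
None
```

The plug is screwed into the inclined port until tight and released, with the arm backed clear and the job handed in at about 21.5 s; the last picture shows the flange on the port's face, but the hand-in returned no verdict.

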